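# Load the heel jig and index it to its notch

### The job

Thread the bored wooden heel onto the upright post of the jig's sliding carriage, right down flat on the carriage, and let go of it. Then take the carriage by its black handle and slide it along the rail towards the index block until you feel the spring ball click into its notch; do not run through and out the far side of the notch. Finish while still gripping the handle, holding the carriage still in the notch; leave the other things on the bench alone.

Things in the scene. Friction and masses are not known exactly. Their poses are not given: they have to be found in the camera images.
- heel: bored shoe heel: loose brown wooden D-shaped block 22 mm tall, 53 x 50 mm, about 50 g, flat on the bench, any yaw, upright through-bore 16 mm in diameter. Origin: bore axis, underside; z up. Straight edge 28 mm to its -x, round back 25 mm to its +x; flat parallel flanks 25 mm to +y and -y of the bore, from x = -28 to +6 mm: grip across these, 50 mm.
- solid_heel: bystander: a loose wooden heel block of the same outline and size (origin and axes alike) but without any bore. Leave alone.
- jig: fixed jig: grey base plate 200 x 310 mm, 12 mm thick, with a steel rail along its y. Origin: underside of the plate, under the middle of the rail; x across the rail (the plate reaches from x = -90 to +110 mm), y along the rail, z up.
- carriage (a joint): how far (m) the carriage stands along the rail, 0 to 0.20, growing to the jig's +y; starts at 0 to 0.03. The carriage is an aluminium plate 145 mm across the rail, 80 mm along it, flat top 54 mm above the bench; it carries the handle and post and stays where it is left (1.5 N friction).
- post_foot (a point): point on the carriage's flat top (54 mm above the bench) on the axis of its upright steel post: 12 mm in diameter, 42 mm tall, the last 6 mm tapered to 6 mm. Moves with the carriage; axes parallel to the jig's.
- handle (a point): black handle fixed on the carriage: upright fin 30 mm across the rail (its x), 14 mm along the rail (its y), 45 mm tall. Origin: centre of its foot, on the carriage's flat top, 80 mm from the post towards the jig's -x. Its +y is the way to slide. Grip it across its 14 mm.
- index_block: fixed dark steel block, 40 x 60 mm (60 along the rail), 45 mm tall, on the base plate beside the carriage's path, at a different place along the rail each time. Origin: centre of its underside, 12 mm above the bench, 87 mm to +x of the rail; axes as the jig's. The notch is where the handle comes abreast of the hidden ball, 0 to 15 mm either way of the block's middle: to be felt.
- last: bystander: a wooden shoe last, about 240 mm long. Leave alone.
- glue: bystander: a glue jar, 70 mm across, 75 mm tall. Leave alone.
- block_top (a point): middle of the index block's top. In the block a spring ball bears on the passing carriage, which slides freely until 14 mm before the notch; there the ball resists with about 6 N beyond friction, fading to nothing 7 mm before the notch, then draws the carriage on (up to 6 N), and at the notch the pull turns within 0.5 mm into like resistance. 7 mm further it is out of the notch.
Mind the look-alikes: they are no part of the job. What is shaped like the heel but pink is not meant.

How it is judged:
By the outcome, as a careful person would: the job done as asked, in the order asked, and still so for the second after the job is handed in, while the arm keeps its last pose, push and grip.
It also fails if it takes over 72 s, if anything falls off the work surface, if the arm or the gripper's body presses on something with over 40 N, if the wrist force passes 120 N, or if a joint passes its speed limit or range.

### The arm

A 6-joint arm with a two-finger parallel gripper is mounted at the origin on the work surface. World frame = base frame: x ahead of the robot, y to its left, z up, the work surface at z = 0. Lengths are in mm, angles in rad, forces in N, time in s.
With the tool pointing down it reaches from about 275 to 750 mm from the base axis. Payload 10.2 kg.
Tool frame: the origin (TCP) lies on the centre line of the jaws, within the pads' length; the fingertips stand 17 mm ahead of it and the grasp point (between the pads) lies 2 mm behind it (ctrl.tip_extent is the distance from the TCP to the fingertips, in mm); z points along the fingers, y is the line along which they close (so a half turn about z gives the same grasp; the last joint's range is limited). The gripper opens to 85 mm and grips with 20 to 120 N. Pads are 22 mm wide; open, the fingers measure 114 mm over their backs; the gripper's body (76 mm by 85 mm) begins 54 mm behind the grasp point. The pads swing forward as they close: fully open they stand 13 mm farther back than shut.
Start: joints at [0.888, 0.313, 1.498, -0, 1.331, -0.223], TCP at [232.992, 470.474, 248.294] pointing down, gripper open.
Joint ranges: [-2.94, 2.94], [-0.97, 2.17], [0.19, 2.56], [-1.23, 4.37], [0.02, 3.11], [-2.88, 2.88]. Speed limits (rad/s): [2.39, 2.39, 3.01, 3.14, 3.14, 3.14].

### API

Orientations are given as a unit quaternion [w, x, y, z].
In Python, from rig import sensors, capture, ctrl, cut_out, place_of gives the robot as it stands.
- The arm moves only by the shell command python3 -m jog 'ROWS' [FORCE]. ROWS is JSON, a list of rows, each a list of 3 entries, a list of its own where there are three numbers: the shift along the world's x, y, z in mm, then the turn, a rotation vector about the world's x, y, z in degrees, then the closure, from 0 (fully open) to 1 (shut). A call has exactly 8 rows; each row is the pose to reach, as a shift and turn from the pose commanded when the call began; what a row does not reach only later rows make up. A row lasts 1/12 s, in which the tool goes at most 41.7 mm and 7.16 degrees, less where a joint would pass 70% of its speed; a pose out of reach is approached as far as the arm can. A call with a gripper value outside its range is refused whole. The fingers move at their own pace and stop on an object; FORCE is the grip in N (left out, the last holds). Time passes only in rows, so rows that repeat a pose let the fingers close, or fill a call up. It gives the time, the measured TCP pose, the force and the opening at its end, in the units of the state.
- sensors.sense(): the state, without advancing time (a new reading comes with each control period).
- capture(name): name is "scene" or "top"; returns a dict with "color" (400x640x3 uint8, blue, green, red), "z_map" (400x640 float32, mm along the optical axis (not along the pixel's ray), 0 where there is no reading), "camera_matrix" (3x3 intrinsics, pixels), "k1" (the pictures are not rectified: a ray, as slopes to the right and down, at radius r is drawn at 1 + k1 r^2 times it, then the intrinsics apply), "R" (3x3) and "t" (3): a world point X has camera coordinates R X + t. Camera axes: x right, y down, z forward; pixel columns grow to the right and rows downward; lengths in mm; the calibration is good to about 2 mm. A picture is of the moment at which its call begins.
- ctrl.finish_job(): hands the job in, once; it reports no verdict.
Trained networks look in a picture, given as the dict that the camera call returned (one of the last four; its "shot" number tells which), for a name from the list of things; names that differ only in an ending like _2 or _b are one class to them, and where a whole thing is asked for, a point or a joint stands for the part that bears it (a point fixed in the world has none). Each returns a list of dicts, best first, with "p" (0 to 1); they miss things now and then, are a little off and sometimes report something else, mostly with a low value. They report only what shows in the picture. A call takes as long as a camera call. They do not tell look-alikes from the thing itself.
- cut_out(picture, query): "region" (400x640 bool, what is visible of it) and "box" ([left, top, right, bottom] in pixels, round what is visible of it).
- place_of(picture, query): "centre" ([row, column] in pixels: a listed point, or the origin of a listed thing).
The state is a dict: "time_s": time; "joints": joint angles; "dq": joint speeds; "tau": joint torques, N m; "eef_pos": TCP position; "ee_rot": TCP orientation; "force": force on the tool from outside, world axes, zero at the start; "wrist_torque": the same for the moment, N m; "grip_width": opening from 0.0 (shut) to 1.0 (fully open).
Only numpy, scipy, OpenCV 4.12 (cv2) and the standard library are available. Lean on these libraries where they do the work, as an engineer would, in place of code of your own. Each camera call takes 0.05 s, during which the arm holds its last target. There are 200 camera calls.

## Working session

There is one attempt and no reset: what is moved stays moved. The work goes in short steps, Python scripts to look and compute and a shell command to move; the robot and the scene stay as the last step left them, time stands still between calls to the robot, and variables do not carry over. Pictures are saved under pics/ and viewed, on a budget of 10 in all, crops included, one or two more only if the job needs it, and the job is handed in when it is done.

```bash
ls; mkdir -p pics; cat > h.py <<'E'
import numpy as np, cv2
from rig import sensors, capture, ctrl, cut_out, place_of
def ray(p,rc):
    K=np.array(p["camera_matrix"]);R=np.array(p["R"]);t=np.array(p["t"])
    d=np.array([(rc[1]-K[0,2])/K[0,0],(rc[0]-K[1,2])/K[1,1]]);s=d.copy()
    for _ in range(20): s=d/(1+p["k1"]*(s@s))
    return -R.T@t, R.T@np.array([s[0],s[1],1.])
def atz(p,rc,z):
    o,d=ray(p,rc);return o+d*(z-o[2])/d[2]
def dep(p,rc):
    o,d=ray(p,rc);r,c=int(round(rc[0])),int(round(rc[1]))
    w=p["z_map"][max(r-1,0):r+2,max(c-1,0):c+2];w=w[w>0]
    return o+d*np.median(w) if w.size else None
def proj(p,X):
    K=np.array(p["camera_matrix"]);c=np.array(p["R"])@X+np.array(p["t"]);s=c[:2]/c[2];s=s*(1+p["k1"]*(s@s))
    return K[1,1]*s[1]+K[1,2],K[0,0]*s[0]+K[0,2]
def tri(a,ra,b,rb):
    o1,d1=ray(a,ra);o2,d2=ray(b,rb)
    s=np.linalg.lstsq(np.c_[d1,-d2],o2-o1,rcond=None)[0]
    x,y=o1+s[0]*d1,o2+s[1]*d2
    return (x+y)/2,np.linalg.norm(x-y)
E
cat > a.py <<'E'
from h import *
np.set_printoptions(precision=1,suppress=True)
P={n:capture(n) for n in("scene","top")}
for n,p in P.items():
    cv2.imwrite(f"pics/{n}0.png",p["color"])
    print(n,"cam",-np.array(p["R"]).T@p["t"])
    for q in["heel","solid_heel","jig","post_foot","handle","index_block","block_top","last","glue"]:
        for r in place_of(p,q)[:3]:
            if r["p"]>.2: print(q,round(r["p"],2),np.array(r["centre"]),dep(p,r["centre"]))
print(sensors.sense())
E
python3 a.py
```

```text
pics
scene cam [1212.4    2.2  840.8]
heel 0.7 [187.8 405.2] [476.2 248.8  20.5]
heel 0.64 [178.6 443.9] [438.2 364.1  17.5]
solid_heel 0.59 [239.9 427.4] [648.7 279.3  21.5]
solid_heel 0.59 [206.5 243.7] [ 570.6 -176.6   53.3]
jig 0.66 [218.6 277.6] [584.1 -92.5  21.6]
post_foot 0.7 [205.7 245.7] [ 568.  -171.8   53.4]
handle 0.77 [184.9 253. ] [ 500.  -159.9   56.4]
handle 0.59 [206.5 242.1] [ 571.3 -180.4   54.2]
block_top 0.62 [232.2 270. ] [ 650.1 -104.4   54.3]
last 0.7 [214.6 153.7] [ 584.1 -408.1   35.9]
last 0.24 [230.6 271.2] [ 646.1 -101.7   55.2]
glue 0.85 [211.  480.1] [562.2 431.8  27.4]
glue 0.72 [239.2 428.4] [647.4 281.8  22.5]
top cam [ 383.8    7.8 1053.4]
heel 0.86 [255.6 183.8] [407.8 368.3  20.2]
heel 0.79 [236.9 227.1] [460.9 253.9  19.6]
solid_heel 0.82 [176.3 220.6] [631.2 281.3  23.7]
solid_heel 0.54 [233.9 226.7] [469.  255.   21.7]
jig 0.91 [203.4 359.2] [ 560.4 -110.6   28.7]
post_foot 0.66 [200.6 390.2] [ 565.1 -192.3   56.5]
handle 0.86 [229.2 379.3] [ 483.1 -156.8   85.6]
handle 0.45 [202.4 389.2] [ 560.  -189.5   56.7]
index_block 0.97 [174.5 352.3] [635.9 -88.2  57.4]
block_top 0.8 [168.1 359.6] [ 654.5 -108.3   57.7]
last 0.66 [211. 471.] [ 541.1 -415.3   53.2]
glue 0.97 [208.1 157.3] [529.3 427.9  75.4]
{'time_s': 1.0, 'joints': array([ 0.9,  0.3,  1.5, -0. ,  1.3, -0.2]), 'dq': array([-0., -0., -0., -0., -0., -0.]), 'tau': array([  0. , -41.2, -26. ,  -0. ,   0. ,  -0. ]), 'eef_pos': array([233. , 470.5, 248.3]), 'ee_rot': array([0. , 0.2, 1. , 0. ]), 'force': array([-0.6, -0.5, -0.3]), 'wrist_torque': array([ 0., -0.,  0.]), 'grip_width': 1.0014087538147831}
```

View pics/top0.png

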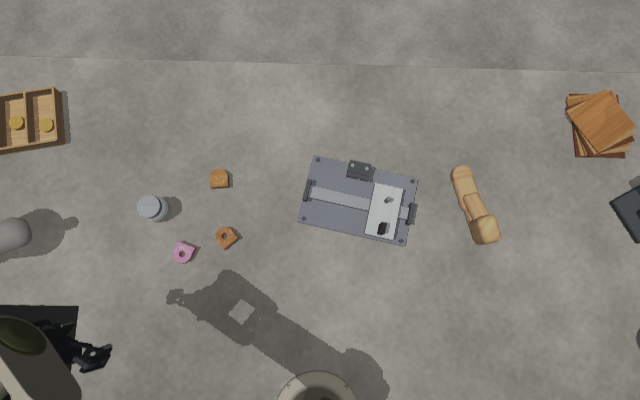

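View pics/scene0.png

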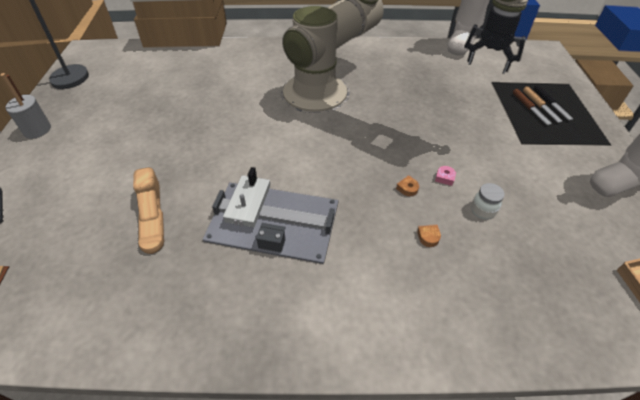

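```bash
cat > b.py <<'E'
from h import *
P={n:capture(n) for n in("scene","top")}
import pickle; pickle.dump(P,open("P0.pkl","wb"))
a=lambda p,r,c,h,w,s:cv2.resize(P[p]["color"][r:r+h,c:c+w],(w*s,h*s),interpolation=cv2.INTER_CUBIC)
t=np.hstack([a("top",150,295,100,130,3),a("scene",160,200,100,145,3)[:, :410]])
b=np.hstack([a("top",160,165,110,80,3)[:300],a("scene",160,385,90,100,3)])if 0 else np.hstack([a("top",220,165,50,80,5),a("scene",165,390,50,80,5)])
b=cv2.copyMakeBorder(b,0,0,0,max(0,t.shape[1]-b.shape[1]),cv2.BORDER_CONSTANT)[:, :t.shape[1]]
cv2.imwrite("pics/crop.png",np.vstack([t,b]))
E
python3 b.py
```

```text
(no output)
```

View pics/crop.png

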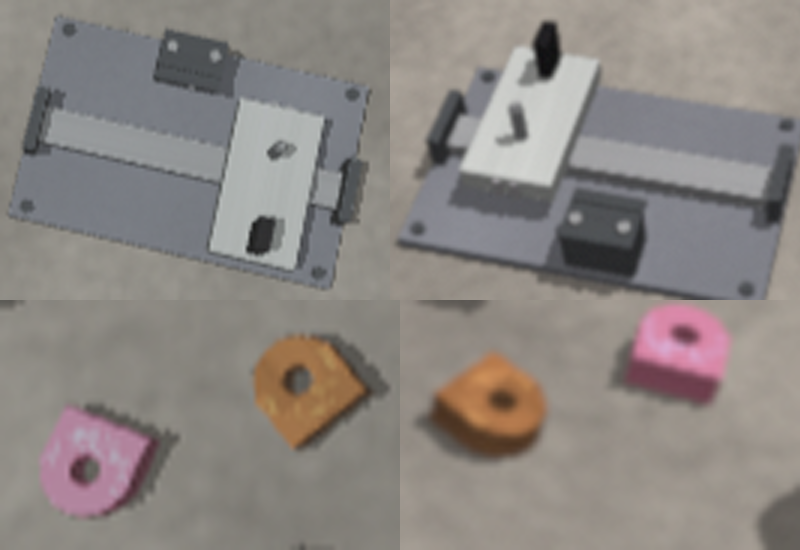

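```bash
cat > c.py <<'E'
from h import *
import pickle
from scipy.optimize import minimize
np.set_printoptions(precision=1,suppress=True)
P=pickle.load(open("P0.pkl","rb"))
rot=lambda a:np.array([[np.cos(a),-np.sin(a)],[np.sin(a),np.cos(a)]])
S=4
def sil(p,out,x,y,a,z0,z1):
    q=np.array([[*(rot(a)@o+[x,y]),z] for o in out for z in(z0,z1)])
    uv=np.array([proj(p,X)[::-1] for X in q])
    h=cv2.convexHull(((uv+.5)*S*16-8).round().astype(np.int32))
    m=np.zeros((400*S,640*S),np.uint8);cv2.fillConvexPoly(m,h,255,cv2.LINE_AA,4)
    return cv2.resize(m,(640,400),interpolation=cv2.INTER_AREA)/255.
def fit(M,out,z0,z1,x0,tag,views=("top","scene")):
    f=lambda v:sum(np.abs(sil(P[n],out,v[0],v[1],v[2]/20,z0,z1)-M[n]).sum() for n in views)
    r=min((minimize(f,[*x0[:2],a*20],method="Nelder-Mead",options=dict(initial_simplex=np.array([[*x0[:2],a*20]]*4)+np.vstack([np.zeros(3),np.eye(3)*5]),xatol=.05,fatol=.2)) for a in x0[2]),key=lambda r:r.fun)
    print(tag,views,r.x[:2],"yaw",np.rad2deg(r.x[2]/20).round(1),"err",round(r.fun,1),"area",[round(M[n].sum()) for n in views]);return r.x
def win(m,r,c,h,w):
    o=np.zeros(m.shape);o[r:r+h,c:c+w]=m[r:r+h,c:c+w];return o
th=np.linspace(-np.pi/2,np.pi/2,15)
D=np.array([[-28,-25],[-28,25],[6,25],[6,-25]]+[[25*np.cos(t)*19/25+6,25*np.sin(t)] for t in th])
M={}
for n,(r,c) in dict(top=(237,226),scene=(187,408)).items():
    hs=cv2.cvtColor(P[n]["color"],cv2.COLOR_BGR2HSV)
    m=((hs[...,0]>5)&(hs[...,0]<20)&(hs[...,1]>95)).astype(np.uint8)
    m=win(m,r-20,c-20,40,40).astype(np.uint8)
    M[n]=cv2.morphologyEx(m,cv2.MORPH_CLOSE,np.ones((9,9)))*1.
print("bore tri (z 22 expected)",tri(P["top"],(235.8,224.6),P["scene"],(184.6,410.4)))
for v in(("top","scene"),("top",),("scene",)): fit(M,D,0,22,[460,254,np.deg2rad([-135,-45,45,135,180,90])],"heel",v)
# jig
C={}
for n,(r,c,h,w) in dict(top=(175,360,70,50),scene=(165,215,65,65)).items():
    g=P[n]["color"].min(2)
    m=win((g>150).astype(np.uint8),r,c,h,w).astype(np.uint8)
    m=cv2.morphologyEx(m,cv2.MORPH_OPEN,np.ones((3,3)))
    k,l,s,_=cv2.connectedComponentsWithStats(m);i=1+s[1:,4].argmax();m=(l==i)
    pts=np.argwhere(m); W=np.array([atz(P[n],q,54)[:2] for q in pts]).astype(np.float32)
    print(n,"carriage rect",cv2.minAreaRect(W))
H={}
for n,(r,c,h,w) in dict(top=(220,375,20,17),scene=(165,245,22,15)).items():
    H[n]=win(P[n]["color"].max(2)<60,r,c,h,w)
B=np.array([[-15,-7],[-15,7],[15,7],[15,-7]])
for v in(("top","scene"),("top",),("scene",)): fit(H,B,54,99,[490,-163,[-.2]],"handle",v)
E
python3 c.py
```

```text
bore tri (z 22 expected) (array([464. , 263. ,  19.8]), np.float64(4.0168799845730385))
heel ('top', 'scene') [464.  262.9] yaw 43.2 err 104.2 area [327, 316]
heel ('top',) [464.5 262.5] yaw 42.0 err 47.2 area [327]
heel ('scene',) [460.8 263.2] yaw 55.2 err 52.0 area [316]
top carriage rect ((537.7239990234375, -174.30581665039062), (78.12041473388672, 144.5825653076172), 78.16340637207031)
scene carriage rect ((537.6311645507812, -180.1063995361328), (96.3079833984375, 148.47921752929688), 77.89948272705078)
handle ('top', 'scene') [ 484.3 -162.8] yaw 2.6 err 80.1 area [75, 105]
handle ('top',) [ 486.1 -163.3] yaw -18.3 err 31.4 area [75]
handle ('scene',) [ 485.5 -162.1] yaw 4.0 err 41.5 area [105]
```

```bash
cat > d.py <<'E'
from h import *
import pickle
np.set_printoptions(precision=1,suppress=True)
P=pickle.load(open("P0.pkl","rb"))
for n,(r,c,h,w) in dict(top=(175,360,70,55),scene=(165,215,65,65)).items():
    p=P[n];Q=[]
    for i in range(r,r+h):
        for j in range(c,c+w):
            X=dep(p,(i,j))
            if X is not None and 65<X[2]<110: Q.append([*X,i,j])
    Q=np.array(Q)
    for nm,k in(("handle",Q[:,0]<525),("post",(Q[:,0]>545)&(Q[:,0]<590))):
        print(n,nm,k.sum(),Q[k].mean(0) if k.any() else "",Q[k].max(0) if k.any() else "")
a=np.deg2rad(-11.9);ims=[]
F=np.array([563.8,-179.5,54]);Hd=np.array([485.5,-163,54]);He=np.array([464,263,0.])
R=lambda a:np.array([[np.cos(a),-np.sin(a),0],[np.sin(a),np.cos(a),0],[0,0,1]])
for n,(r,c,h,w) in dict(top=(185,368,60,45),scene=(162,220,60,60)).items():
    s=7 if n=="top" else 7
    im=cv2.resize(P[n]["color"][r:r+h,c:c+w],(w*s,h*s),interpolation=cv2.INTER_CUBIC)
    def line(A,B,col):
        u=[tuple(int(round((v-o+.5)*s)) for v,o in zip(proj(P[n],X)[::-1],(c,r))) for X in(A,B)];cv2.line(im,*u,col,1)
    line(F,F+[0,0,42],(0,0,255))
    q=[R(a)@np.array([x,y,0])for x,y in((-15,-7),(-15,7),(15,7),(15,-7))]
    for i in range(4):
        for z in(0,45): line(Hd+q[i]+[0,0,z],Hd+q[(i+1)%4]+[0,0,z],(0,255,0))
    C=np.array([537.7,-174.3,54]);q=[C+R(a)@np.array([x,y,0])for x,y in((-72,-40),(-72,40),(72,40),(72,-40))]
    for i in range(4): line(q[i],q[(i+1)%4],(255,0,0))
    ims.append(im)
cv2.imwrite("pics/ov.png",np.hstack(ims))
E
python3 d.py
```

```text
top handle 84 [ 484.5 -161.7   94.3  228.4  381.8] [ 501.7 -154.2  101.3  234.   386. ]
top post 27 [ 562.5 -178.9   87.3  199.4  387.5] [ 568.2 -174.3   95.8  202.   390. ]
scene handle 123 [ 492.6 -160.4   86.2  175.   251.7] [ 503.3 -152.3   97.6  183.   256. ]
scene post 41 [ 568.6 -177.3   81.8  198.6  242. ] [ 571.8 -172.8   93.9  203.   244. ]
```

View pics/ov.png

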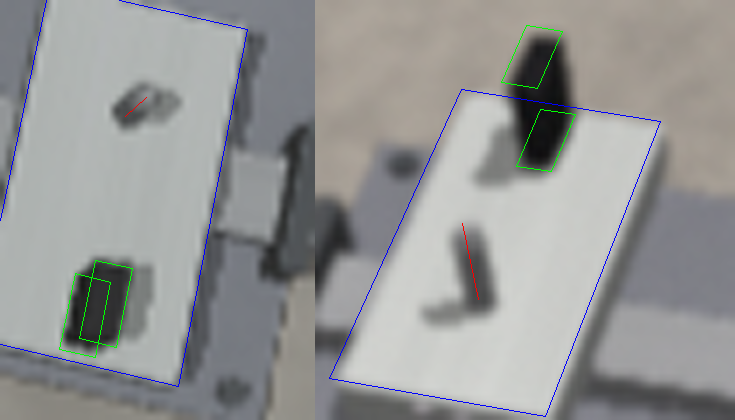

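```bash
python3 - <<'E'
from h import *
from scipy.spatial.transform import Rotation as R
s=sensors.sense();q=s["ee_rot"];r=R.from_quat(np.r_[q[1:],q[0]]).as_matrix();print(q);print(r.round(3),"tooly deg",np.rad2deg(np.arctan2(r[1,1],r[0,1])),ctrl.tip_extent,s["eef_pos"])
E
```

```text
[1.37578957e-05 2.27880082e-01 9.73689205e-01 1.12618793e-05]
[[-0.896  0.444  0.   ]
 [ 0.444  0.896  0.   ]
 [-0.     0.    -1.   ]] tooly deg 63.65540931725319 17.0 [233.00578237 470.48147509 248.29132682]
```

```bash
python3 -m jog '[[[20,-20,-10],[0,0,7],0.2],[[50,-46,-26],[0,0,14],0.2],[[80,-74,-42],[0,0,21],0.2],[[110,-100,-58],[0,0,28],0.2],[[140,-128,-74],[0,0,35],0.2],[[170,-155,-92],[0,0,42],0.2],[[198,-182,-110],[0,0,49],0.2],[[215,-200,-122],[0,0,56],0.2]]'
python3 -m jog '[[[12,-11,-6],[0,0,6],0.2],[[12,-11,-6],[0,0,12.3],0.2],[[12,-11,-6],[0,0,12.3],0.2],[[12,-11,-26],[0,0,12.3],0.2],[[12,-11,-46],[0,0,12.3],0.2],[[12,-11,-56],[0,0,12.3],0.2],[[12,-11,-56],[0,0,12.3],0.2],[[12,-11,-56],[0,0,12.3],0.2]]'
python3 - <<'E'
from h import *
p=capture("top");q=capture("scene")
a=cv2.resize(p["color"][200:270,185:270],None,fx=5,fy=5,interpolation=2);b=cv2.resize(q["color"][145:215,365:440],None,fx=5,fy=5,interpolation=2)
cv2.imwrite("pics/ap.png",np.hstack([a,b]))
E
```

```text
time_s: 1.77
eef_pos: [436.5, 282.1, 134.3]
ee_rot: [0.0, -0.233, 0.972, 0.0]
force: [0.9, 0.6, 1.0]
grip_width: 0.797
time_s: 2.43
eef_pos: [447.2, 272.7, 79.1]
ee_rot: [-0.0, -0.333, 0.943, 0.0]
force: [0.6, -0.0, -0.7]
grip_width: 0.802
```

View pics/ap.png

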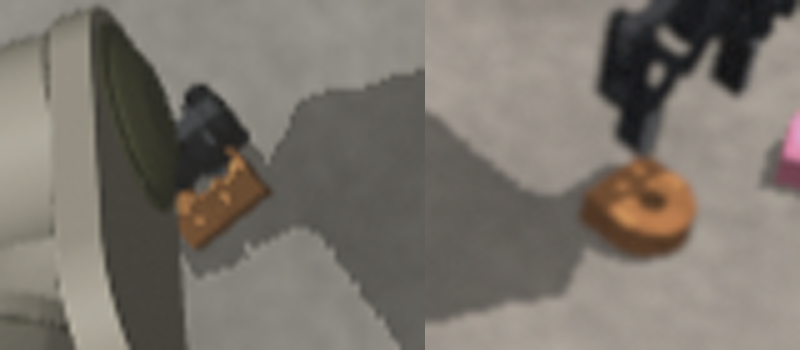

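```bash
python3 -m jog '[[[7,-7,0],[0,0,3],0.2],[[13,-13,0],[0,0,3],0.2],[[13,-13,0],[0,0,3],0.2],[[13,-13,0],[0,0,3],0.2],[[13,-13,-15],[0,0,3],0.2],[[13,-13,-25],[0,0,3],0.2],[[13,-13,-30],[0,0,3],0.2],[[13,-13,-30],[0,0,3],0.2]]'
python3 - <<'E'
from h import *
p=capture("top");q=capture("scene")
a=cv2.resize(p["color"][200:270,185:270],None,fx=5,fy=5,interpolation=2);b=cv2.resize(q["color"][145:215,365:440],None,fx=5,fy=5,interpolation=2)
cv2.imwrite("pics/ap2.png",np.hstack([a,b]))
E
```

```text
time_s: 3.2
eef_pos: [459.5, 259.3, 47.6]
ee_rot: [-0.001, -0.357, 0.934, 0.0]
force: [0.5, 0.1, -0.3]
grip_width: 0.795
```

View pics/ap2.png

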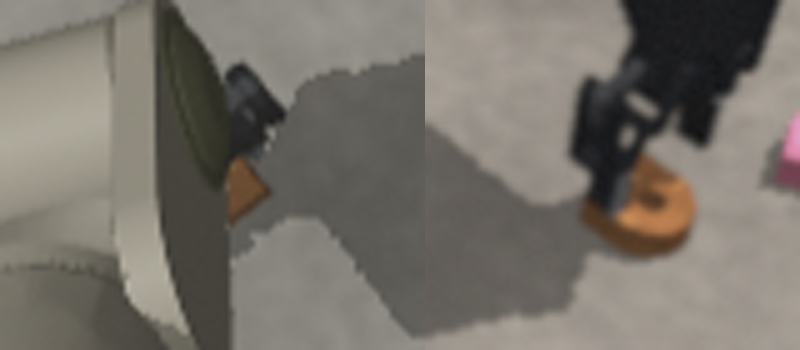

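```bash
python3 -m jog '[[[0,0,-5],[0,0,0],0.2],[[0,0,-10],[0,0,0],0.2],[[0,0,-14],[0,0,0],0.2],[[0,0,-18],[0,0,0],0.2],[[0,0,-21],[0,0,0],0.2],[[0,0,-24],[0,0,0],0.2],[[0,0,-26],[0,0,0],0.2],[[0,0,-28],[0,0,0],0.2]]'
```

```text
time_s: 3.97
eef_pos: [460.3, 259.3, 20.5]
ee_rot: [-0.0, -0.358, 0.934, 0.0]
force: [1.0, 0.6, 1.1]
grip_width: 0.798
```

```bash
python3 -m jog '[[[0,0,-2],[0,0,0],0.2],[[0,0,-4],[0,0,0],0.2],[[0,0,-4],[0,0,0],1],[[0,0,-4],[0,0,0],1],[[0,0,-4],[0,0,0],1],[[0,0,-4],[0,0,0],1],[[0,0,-4],[0,0,0],1],[[0,0,-4],[0,0,0],1]]' 45
python3 -m jog '[[[0,0,0],[0,0,0],1],[[0,0,0],[0,0,0],1],[[0,0,3],[0,0,0],1],[[0,0,8],[0,0,0],1],[[0,0,20],[0,0,0],1],[[0,0,40],[0,0,0],1],[[0,0,70],[0,0,0],1],[[0,0,100],[0,0,0],1]]'
```

```text
time_s: 4.63
eef_pos: [460.4, 259.4, 16.9]
ee_rot: [0.0, -0.358, 0.934, -0.0]
force: [0.3, 0.9, 3.2]
grip_width: 0.582
time_s: 5.3
eef_pos: [459.7, 259.1, 117.6]
ee_rot: [-0.001, -0.358, 0.934, 0.0]
force: [0.8, -0.6, -1.0]
grip_width: 0.579
```

```bash
python3 -m jog '[[[3,-12,10],[0,0,-3],1],[[8,-36,20],[0,0,-6],1],[[14,-62,30],[0,0,-9],1],[[20,-90,34],[0,0,-12],1],[[26,-118,34],[0,0,-15],1],[[32,-146,34],[0,0,-18],1],[[38,-174,34],[0,0,-21],1],[[44,-200,34],[0,0,-24],1]]'
python3 -m jog '[[[6,-28,0],[0,0,-3],1],[[12,-56,0],[0,0,-6],1],[[18,-84,0],[0,0,-9],1],[[24,-112,0],[0,0,-12],1],[[30,-140,0],[0,0,-15],1],[[36,-168,0],[0,0,-18],1],[[42,-192,0],[0,0,-21],1],[[46,-210,0],[0,0,-24],1]]'
```

```text
time_s: 5.97
eef_pos: [504.2, 57.7, 151.0]
ee_rot: [-0.0, -0.154, 0.988, -0.0]
force: [0.4, 0.5, 0.0]
grip_width: 0.58
time_s: 6.63
eef_pos: [550.3, -152.8, 150.9]
ee_rot: [-0.0, 0.055, 0.998, -0.0]
force: [0.2, -0.0, -1.5]
grip_width: 0.575
```

```bash
python3 -m jog '[[[3,-8,0],[0,0,-2],1],[[6,-17,-3],[0,0,-4],1],[[9,-24.5,-8],[0,0,-5.6],1],[[9,-24.5,-15],[0,0,-5.6],1],[[9,-24.5,-18],[0,0,-5.6],1],[[9,-24.5,-18],[0,0,-5.6],1],[[9,-24.5,-18],[0,0,-5.6],1],[[9,-24.5,-18],[0,0,-5.6],1]]'
cat > e.py <<'E'
from h import *
import sys
from scipy.spatial.transform import Rotation as R
np.set_printoptions(precision=2,suppress=True)
p=capture("top");q=capture("scene");s=sensors.sense()
k=s["ee_rot"];r=R.from_quat(np.r_[k[1:],k[0]]).as_matrix();print(s["eef_pos"],s["force"],s["grip_width"],"tooly",np.rad2deg(np.arctan2(r[1,1],r[0,1])),s["joints"])
a=cv2.resize(p["color"][165:245,350:430],None,fx=5,fy=5,interpolation=2)
b=q["color"][160:225,205:285] if len(sys.argv)<3 else q["color"][140:220,205:285]
sc=5;ro=160 if len(sys.argv)<3 else 140
b=cv2.resize(b,None,fx=sc,fy=sc,interpolation=2)
def ln(X,Y,c):
    u=[tuple(int(round((v-o+.5)*sc)) for v,o in zip(proj(q,np.array(Z,float))[::-1],(205,ro))) for Z in(X,Y)];cv2.line(b,*u,c,1)
T=s["eef_pos"]; 
hx=-r[:,0]*1.0 if r[0,0]<0 else r[:,0]; hb=T+5*np.array([hx[0],hx[1],0])+[0,0,-17]
F=np.array([564.5,-178.5,54]);ln(F,F+[0,0,42],(0,0,255))
hy=np.array([-hx[1],hx[0],0])
for z in(0,22):
    o=[hb+hx*x+hy*y+[0,0,z] for x,y in[(-28,-25),(-28,25),(6,25),(20,17),(25,0),(20,-17),(6,-25)]]
    for i in range(7): ln(o[i],o[(i+1)%7],(0,255,0))
c=[hb+8*(hx*np.cos(t)+hy*np.sin(t))+[0,0,22] for t in np.linspace(0,6.283,13)]
for i in range(12): ln(c[i],c[i+1],(255,0,255))
print("bore",hb)
b=cv2.copyMakeBorder(b,0,max(0,400-b.shape[0]),0,0,0)
cv2.imwrite(f"pics/{sys.argv[1]}.png",np.hstack([a,b]))
E
python3 e.py over w
```

```text
time_s: 7.3
eef_pos: [559.3, -174.6, 132.9]
ee_rot: [0.0, 0.101, 0.995, -0.0]
force: [0.1, 0.4, -0.3]
grip_width: 0.577
[ 559.39 -174.9   133.05] [-0.33 -0.52 -0.85] 0.5814752935463388 tooly 78.33880674278947 [-0.5   0.55  1.45  0.    1.13 -1.87]
bore [ 564.29 -175.91  116.05]
```

View pics/over.png

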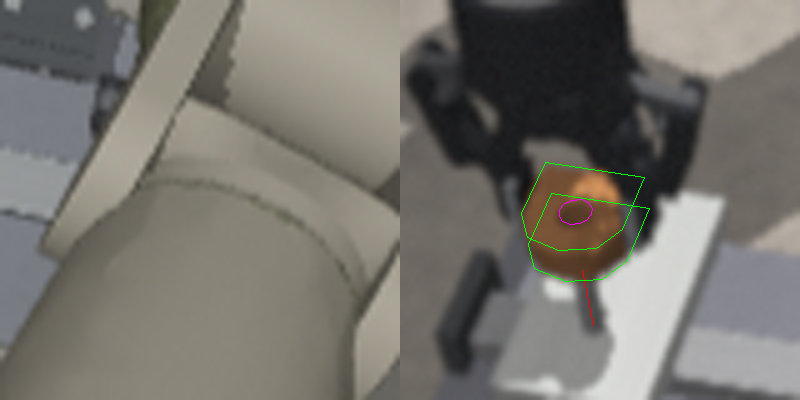

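```bash
python3 -m jog '[[[0.7,-1.3,-5],[0,0,0],1],[[0.7,-1.3,-10],[0,0,0],1],[[0.7,-1.3,-15],[0,0,0],1],[[0.7,-1.3,-18],[0,0,0],1],[[0.7,-1.3,-20],[0,0,0],1],[[0.7,-1.3,-22],[0,0,0],1],[[0.7,-1.3,-23],[0,0,0],1],[[0.7,-1.3,-24],[0,0,0],1]]'
```

```text
time_s: 8.07
eef_pos: [560.0, -176.5, 108.7]
ee_rot: [0.0, 0.102, 0.995, -0.0]
force: [-0.1, 0.0, -1.1]
grip_width: 0.58
```

```bash
python3 -m jog '[[[0,0,-0.5],[0,0,0],1],[[0,0,-1],[0,0,0],1],[[0,0,-1.5],[0,0,0],1],[[0,0,-2],[0,0,0],1],[[0,0,-2.5],[0,0,0],1],[[0,0,-3],[0,0,0],1],[[0,0,-3.5],[0,0,0],1],[[0,0,-4],[0,0,0],1]]'
```

```text
time_s: 8.73
eef_pos: [560.0, -176.5, 104.7]
ee_rot: [0.0, 0.102, 0.995, 0.0]
force: [0.6, -0.6, -1.8]
grip_width: 0.577
```

```bash
python3 -m jog '[[[0,0,-1],[0,0,0],1],[[0,0,-2],[0,0,0],1],[[0,0,-3],[0,0,0],1],[[0,0,-4],[0,0,0],1],[[0,0,-5],[0,0,0],1],[[0,0,-6],[0,0,0],1],[[0,0,-7],[0,0,0],1],[[0,0,-8],[0,0,0],1]]'; python3 e.py dn w
```

```text
time_s: 9.4
eef_pos: [560.0, -176.5, 96.6]
ee_rot: [0.0, 0.102, 0.995, -0.0]
force: [0.0, -0.6, -0.7]
grip_width: 0.578
[ 559.89 -176.43   96.53] [-0.48  0.13 -1.1 ] 0.5796654452772101 tooly 78.30595095728302 [-0.5   0.6   1.48 -0.    1.06 -1.87]
bore [ 564.78 -177.45   79.53]
```

View pics/dn.png

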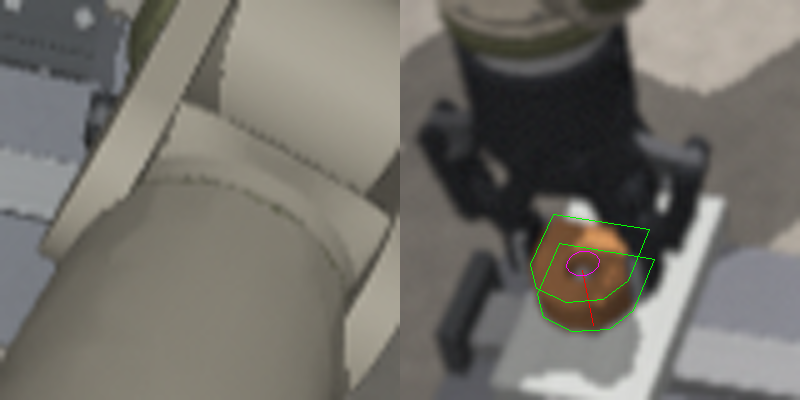

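```bash
python3 -m jog '[[[0,0,-2],[0,0,0],1],[[0,0,-5],[0,0,0],1],[[0,0,-8],[0,0,0],1],[[0,0,-11],[0,0,0],1],[[0,0,-14],[0,0,0],1],[[0,0,-17],[0,0,0],1],[[0,0,-19],[0,0,0],1],[[0,0,-21],[0,0,0],1]]'
```

```text
time_s: 10.17
eef_pos: [559.9, -176.5, 75.4]
ee_rot: [-0.0, 0.102, 0.995, 0.0]
force: [-0.1, 0.3, -0.4]
grip_width: 0.574
```

```bash
python3 -m jog '[[[0,0,-0.5],[0,0,0],1],[[0,0,-1],[0,0,0],1],[[0,0,-1.5],[0,0,0],1],[[0,0,-2],[0,0,0],1],[[0,0,-2.5],[0,0,0],1],[[0,0,-3],[0,0,0],1],[[0,0,-3.5],[0,0,0],1],[[0,0,-3.5],[0,0,0],1]]'
```

```text
time_s: 10.83
eef_pos: [559.9, -176.4, 72.1]
ee_rot: [-0.0, 0.102, 0.995, 0.0]
force: [-0.2, 0.0, 0.4]
grip_width: 0.58
```

```bash
python3 -m jog '[[[0,0,-0.5],[0,0,0],1],[[0,0,-0.7],[0,0,0],1],[[0,0,-0.9],[0,0,0],1],[[0,0,-1.1],[0,0,0],1],[[0,0,-1.2],[0,0,0],1],[[0,0,-1.3],[0,0,0],1],[[0,0,-1.4],[0,0,0],1],[[0,0,-1.4],[0,0,0],1]]'
```

```text
time_s: 11.5
eef_pos: [560.0, -176.5, 70.9]
ee_rot: [0.0, 0.102, 0.995, -0.0]
force: [0.1, 0.2, -0.2]
grip_width: 0.578
```

```bash
python3 -m jog '[[[0,0,-0.2],[0,0,0],1],[[0,0,-0.4],[0,0,0],1],[[0,0,-0.6],[0,0,0],1],[[0,0,-0.8],[0,0,0],1],[[0,0,-0.8],[0,0,0],1],[[0,0,-0.8],[0,0,0],1],[[0,0,-0.8],[0,0,0],1],[[0,0,-0.8],[0,0,0],1]]'
```

```text
time_s: 12.17
eef_pos: [560.0, -176.5, 70.9]
ee_rot: [0.0, 0.102, 0.995, -0.0]
force: [-4.6, 2.1, 8.8]
grip_width: 0.576
```

```bash
python3 -m jog '[[[0,0,0],[0,0,0],0.2],[[0,0,0],[0,0,0],0.2],[[0,0,0],[0,0,0],0.2],[[0,0,0.5],[0,0,0],0.2],[[0,0,5],[0,0,0],0.2],[[0,0,15],[0,0,0],0.2],[[0,0,35],[0,0,0],0.2],[[0,0,65],[0,0,0],0.2]]'
python3 -m jog '[[[-10,2,15],[0,0,0],0.2],[[-40,8,35],[0,0,0],0.2],[[-75,16,50],[0,0,0],0.2],[[-110,23,60],[0,0,0],0.2],[[-145,30,70],[0,0,0],0.2],[[-170,36,80],[0,0,0],0.2],[[-170,36,80],[0,0,0],0.2],[[-170,36,80],[0,0,0],0.2]]'; python3 e.py rel w
```

```text
time_s: 12.83
eef_pos: [559.1, -176.0, 134.6]
ee_rot: [-0.002, 0.102, 0.995, 0.001]
force: [0.1, 0.6, -0.2]
grip_width: 0.8
time_s: 13.5
eef_pos: [389.9, -140.6, 216.5]
ee_rot: [0.001, 0.102, 0.995, -0.001]
force: [-0.2, -0.9, 0.5]
grip_width: 0.797
[ 390.58 -140.77  215.39] [ 0.17 -0.47 -0.67] 0.798806671944297 tooly 78.29997755211036 [-0.63  0.1   1.85  0.    1.19 -2.  ]
bore [ 395.47 -141.79  198.39]
```

View pics/rel.png

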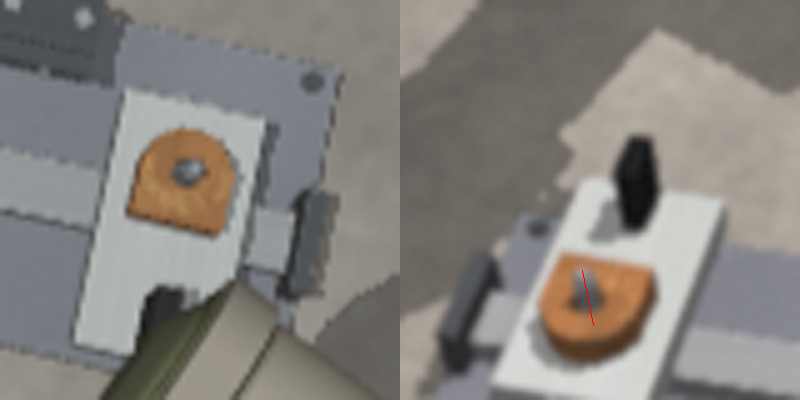

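```bash
python3 - <<'E'
from h import *
np.set_printoptions(precision=1,suppress=True)
p=capture("top");q=capture("scene")
W=np.array([dep(p,(i,j)) for i in range(190,212) for j in range(376,398) if p["color"][i,j,2]>p["color"][i,j,0]+50])
print("heel top z",np.median(W[:,2]),np.percentile(W[:,2],[10,90]))
# block top screws/edges: depth slab
for n,c in(("top",p),("scene",q)):
    r=cut_out(c,"index_block")
    if r:
        Q=np.array([dep(c,a) if dep(c,a) is not None else [0,0,0] for a in np.argwhere(r[0]["region"])])
        Q=Q[(Q[:,2]>50)&(Q[:,2]<64)]
        rc=cv2.minAreaRect(Q[:,:2].astype(np.float32));print(n,r[0]["p"],len(Q),rc)
    W=[]
    m=c["color"]
# plate yaw from top: plate region rectangle
r=cut_out(p,"jig")[0];Q=np.array([atz(p,a,12)[:2] for a in np.argwhere(r["region"])]).astype(np.float32);print("jig",cv2.minAreaRect(Q))
E
python3 -m jog '[[[20,-4,-10],[0,0,0],0.45],[[45,-10,-25],[0,0,0],0.45],[[70,-15,-45],[0,0,0],0.45],[[90,-19,-65],[0,0,0],0.45],[[96,-20,-80],[0,0,0],0.45],[[96,-20,-90],[0,0,0],0.45],[[96,-20,-90],[0,0,0],0.45],[[96,-20,-90],[0,0,0],0.45]]'; python3 e.py hnd w
```

```text
heel top z 76.73155804908367 [75.5 77.9]
top 0.88 368 ((649.4862060546875, -105.50636291503906), (60.209110260009766, 48.5184440612793), 77.77570343017578)
scene 0.57 447 ((651.0604858398438, -103.13733673095703), (61.258358001708984, 49.96360397338867), 79.35079193115234)
jig ((572.3643798828125, -112.51385498046875), (318.86181640625, 200.5439910888672), 78.0738525390625)
time_s: 14.52
eef_pos: [485.6, -160.3, 125.0]
ee_rot: [-0.0, 0.102, 0.995, 0.0]
force: [-0.1, -0.5, -0.8]
grip_width: 0.549
[ 485.99 -160.62  126.11] [-0.45  0.19 -0.3 ] 0.5528647369310123 tooly 78.29559759581655 [-0.55  0.42  1.7   0.    1.03 -1.91]
bore [ 490.89 -161.64  109.11]
```

View pics/hnd.png

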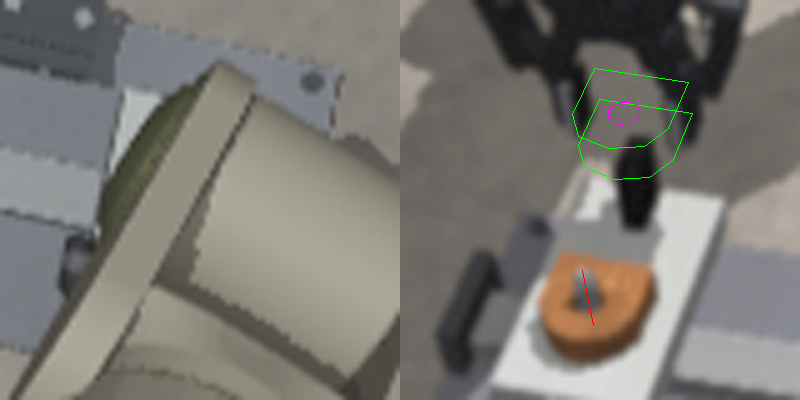

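```bash
python3 -m jog '[[[0,0,-6],[0,0,0],0.45],[[0,0,-13],[0,0,0],0.45],[[0,0,-20],[0,0,0],0.45],[[0,0,-27],[0,0,0],0.45],[[0,0,-34],[0,0,0],0.45],[[0,0,-40],[0,0,0],0.45],[[0,0,-44],[0,0,0],0.45],[[0,0,-45],[0,0,0],0.45]]'; python3 -m jog '[[[0,0,0],[0,0,0],0.6],[[0,0,0],[0,0,0],0.7],[[0,0,0],[0,0,0],0.8],[[0,0,0],[0,0,0],1],[[0,0,0],[0,0,0],1],[[0,0,0],[0,0,0],1],[[0,0,0],[0,0,0],1],[[0,0,0],[0,0,0],1]]' 45
```

```text
time_s: 15.28
eef_pos: [485.7, -160.3, 79.1]
ee_rot: [-0.001, 0.102, 0.995, 0.0]
force: [-0.4, 0.4, -0.2]
grip_width: 0.546
time_s: 15.95
eef_pos: [486.1, -160.6, 80.4]
ee_rot: [0.0, 0.102, 0.995, -0.0]
force: [-2.3, -0.5, 6.1]
grip_width: 0.157
```

```bash
python3 -m jog '[[[0.8,3.9,0],[0,0,0],1],[[2.1,9.8,0],[0,0,0],1],[[3.5,16.6,0],[0,0,0],1],[[5,23.5,0],[0,0,0],1],[[6.4,30.3,0],[0,0,0],1],[[7.7,36.2,0],[0,0,0],1],[[8.3,39.1,0],[0,0,0],1],[[8.3,39.1,0],[0,0,0],1]]'
```

```text
time_s: 16.62
eef_pos: [494.6, -120.8, 80.4]
ee_rot: [0.0, 0.102, 0.995, 0.0]
force: [-0.5, 2.1, 6.4]
grip_width: 0.153
```

```bash
python3 -m jog '[[[0.4,2,0],[0,0,0],1],[[0.8,4,0],[0,0,0],1],[[1.2,6,0],[0,0,0],1],[[1.7,8,0],[0,0,0],1],[[2,9.6,0],[0,0,0],1],[[2.3,11,0],[0,0,0],1],[[2.6,12.2,0],[0,0,0],1],[[2.8,13,0],[0,0,0],1]]'
python3 -m jog '[[[0.1,0.3,0],[0,0,0],1],[[0.1,0.5,0],[0,0,0],1],[[0.2,0.8,0],[0,0,0],1],[[0.2,1,0],[0,0,0],1],[[0.3,1.3,0],[0,0,0],1],[[0.3,1.5,0],[0,0,0],1],[[0.4,1.8,0],[0,0,0],1],[[0.4,2,0],[0,0,0],1]]'
python3 -m jog '[[[0.1,0.3,0],[0,0,0],1],[[0.1,0.5,0],[0,0,0],1],[[0.2,0.8,0],[0,0,0],1],[[0.2,1,0],[0,0,0],1],[[0.3,1.3,0],[0,0,0],1],[[0.3,1.5,0],[0,0,0],1],[[0.4,1.8,0],[0,0,0],1],[[0.4,2,0],[0,0,0],1]]'
python3 -m jog '[[[0.1,0.3,0],[0,0,0],1],[[0.1,0.5,0],[0,0,0],1],[[0.2,0.8,0],[0,0,0],1],[[0.2,1,0],[0,0,0],1],[[0.3,1.3,0],[0,0,0],1],[[0.3,1.5,0],[0,0,0],1],[[0.4,1.8,0],[0,0,0],1],[[0.4,2,0],[0,0,0],1]]'
```

```text
time_s: 17.28
eef_pos: [497.2, -108.5, 80.4]
ee_rot: [0.0, 0.102, 0.995, -0.0]
force: [-2.8, -0.7, 7.1]
grip_width: 0.16
time_s: 17.95
eef_pos: [497.6, -106.6, 80.4]
ee_rot: [0.0, 0.102, 0.995, -0.0]
force: [-1.8, 0.1, 5.0]
grip_width: 0.157
time_s: 18.62
eef_pos: [498.0, -104.6, 80.4]
ee_rot: [0.0, 0.102, 0.995, -0.0]
force: [-0.9, -1.8, 6.2]
grip_width: 0.157
time_s: 19.28
eef_pos: [498.4, -102.6, 80.4]
ee_rot: [0.0, 0.102, 0.995, -0.0]
force: [-1.6, -1.7, 5.9]
grip_width: 0.153
```

Travel is about 59 mm; free sliding so far. Continuing in 2 mm steps.

```bash
python3 -m jog '[[[0.1,0.3,0],[0,0,0],1],[[0.1,0.5,0],[0,0,0],1],[[0.2,0.8,0],[0,0,0],1],[[0.2,1,0],[0,0,0],1],[[0.3,1.3,0],[0,0,0],1],[[0.3,1.5,0],[0,0,0],1],[[0.4,1.8,0],[0,0,0],1],[[0.4,2,0],[0,0,0],1]]' | grep -E 'pos|force'
python3 -m jog '[[[0.1,0.3,0],[0,0,0],1],[[0.1,0.5,0],[0,0,0],1],[[0.2,0.8,0],[0,0,0],1],[[0.2,1,0],[0,0,0],1],[[0.3,1.3,0],[0,0,0],1],[[0.3,1.5,0],[0,0,0],1],[[0.4,1.8,0],[0,0,0],1],[[0.4,2,0],[0,0,0],1]]'| grep -E 'pos|force'
python3 -m jog '[[[0.1,0.3,0],[0,0,0],1],[[0.1,0.5,0],[0,0,0],1],[[0.2,0.8,0],[0,0,0],1],[[0.2,1,0],[0,0,0],1],[[0.3,1.3,0],[0,0,0],1],[[0.3,1.5,0],[0,0,0],1],[[0.4,1.8,0],[0,0,0],1],[[0.4,2,0],[0,0,0],1]]'| grep -E 'pos|force'
python3 -m jog '[[[0.1,0.3,0],[0,0,0],1],[[0.1,0.5,0],[0,0,0],1],[[0.2,0.8,0],[0,0,0],1],[[0.2,1,0],[0,0,0],1],[[0.3,1.3,0],[0,0,0],1],[[0.3,1.5,0],[0,0,0],1],[[0.4,1.8,0],[0,0,0],1],[[0.4,2,0],[0,0,0],1]]'| grep -E 'pos|force'
```

```text
eef_pos: [498.8, -100.6, 80.4]
force: [-1.0, -1.1, 6.1]
eef_pos: [499.2, -98.6, 80.4]
force: [-2.6, -0.9, 5.8]
eef_pos: [499.7, -96.6, 80.4]
force: [-0.9, -0.1, 5.0]
eef_pos: [500.1, -94.6, 80.4]
force: [-1.3, -1.7, 5.6]
```

```bash
python3 -m jog '[[[0.1,0.3,0],[0,0,0],1],[[0.1,0.5,0],[0,0,0],1],[[0.2,0.8,0],[0,0,0],1],[[0.2,1,0],[0,0,0],1],[[0.3,1.3,0],[0,0,0],1],[[0.3,1.5,0],[0,0,0],1],[[0.4,1.8,0],[0,0,0],1],[[0.4,2,0],[0,0,0],1]]' | grep -E 'pos|force'
python3 -m jog '[[[0.1,0.3,0],[0,0,0],1],[[0.1,0.5,0],[0,0,0],1],[[0.2,0.8,0],[0,0,0],1],[[0.2,1,0],[0,0,0],1],[[0.3,1.3,0],[0,0,0],1],[[0.3,1.5,0],[0,0,0],1],[[0.4,1.8,0],[0,0,0],1],[[0.4,2,0],[0,0,0],1]]'| grep -E 'pos|force'
python3 -m jog '[[[0.1,0.3,0],[0,0,0],1],[[0.1,0.5,0],[0,0,0],1],[[0.2,0.8,0],[0,0,0],1],[[0.2,1,0],[0,0,0],1],[[0.3,1.3,0],[0,0,0],1],[[0.3,1.5,0],[0,0,0],1],[[0.4,1.8,0],[0,0,0],1],[[0.4,2,0],[0,0,0],1]]'| grep -E 'pos|force'
python3 -m jog '[[[0.1,0.3,0],[0,0,0],1],[[0.1,0.5,0],[0,0,0],1],[[0.2,0.8,0],[0,0,0],1],[[0.2,1,0],[0,0,0],1],[[0.3,1.3,0],[0,0,0],1],[[0.3,1.5,0],[0,0,0],1],[[0.4,1.8,0],[0,0,0],1],[[0.4,2,0],[0,0,0],1]]'| grep -E 'pos|force'
```

```text
eef_pos: [500.5, -92.6, 80.4]
force: [-1.4, -1.5, 5.3]
eef_pos: [500.8, -91.4, 80.4]
force: [-4.2, -8.0, 4.3]
eef_pos: [501.1, -89.5, 80.4]
force: [-3.6, -8.4, 5.4]
eef_pos: [501.7, -87.1, 80.4]
force: [-1.4, -6.1, 5.7]
```

```bash
python3 -m jog '[[[0.1,0.3,0],[0,0,0],1],[[0.1,0.5,0],[0,0,0],1],[[0.2,0.8,0],[0,0,0],1],[[0.2,1,0],[0,0,0],1],[[0.3,1.3,0],[0,0,0],1],[[0.3,1.5,0],[0,0,0],1],[[0.4,1.8,0],[0,0,0],1],[[0.4,2,0],[0,0,0],1]]' | grep -E 'pos|force'
python3 -m jog '[[[0.1,0.3,0],[0,0,0],1],[[0.1,0.5,0],[0,0,0],1],[[0.2,0.8,0],[0,0,0],1],[[0.2,1,0],[0,0,0],1],[[0.3,1.3,0],[0,0,0],1],[[0.3,1.5,0],[0,0,0],1],[[0.4,1.8,0],[0,0,0],1],[[0.4,2,0],[0,0,0],1]]'| grep -E 'pos|force'
```

```text
eef_pos: [502.2, -84.6, 80.4]
force: [-1.1, -0.9, 5.4]
eef_pos: [502.7, -82.3, 80.4]
force: [0.3, 1.8, 4.6]
```

```bash
python3 -m jog '[[[0,0.1,0],[0,0,0],1],[[0.1,0.3,0],[0,0,0],1],[[0.1,0.4,0],[0,0,0],1],[[0.1,0.6,0],[0,0,0],1],[[0.1,0.7,0],[0,0,0],1],[[0.2,0.8,0],[0,0,0],1],[[0.2,0.9,0],[0,0,0],1],[[0.2,1,0],[0,0,0],1]]' | grep -E 'pos|force'
```

```text
eef_pos: [502.9, -81.2, 80.4]
force: [0.9, 1.6, 5.3]
```

```bash
python3 -m jog '[[[0,0.1,0],[0,0,0],1],[[0.1,0.3,0],[0,0,0],1],[[0.1,0.4,0],[0,0,0],1],[[0.1,0.6,0],[0,0,0],1],[[0.1,0.7,0],[0,0,0],1],[[0.2,0.8,0],[0,0,0],1],[[0.2,0.9,0],[0,0,0],1],[[0.2,1,0],[0,0,0],1]]' | grep -E 'pos|force'
python3 -m jog '[[[0,0.1,0],[0,0,0],1],[[0,0.1,0],[0,0,0],1],[[0,0.2,0],[0,0,0],1],[[0.1,0.3,0],[0,0,0],1],[[0.1,0.4,0],[0,0,0],1],[[0.1,0.5,0],[0,0,0],1],[[0.1,0.5,0],[0,0,0],1],[[0.1,0.5,0],[0,0,0],1]]' | grep -E 'pos|force'
```

```text
eef_pos: [503.1, -80.0, 80.4]
force: [0.7, 2.3, 5.1]
eef_pos: [503.3, -79.6, 80.4]
force: [0.8, 3.6, 5.7]
```

```bash
python3 -m jog '[[[0,0.1,0],[0,0,0],1],[[0,0.1,0],[0,0,0],1],[[0,0.2,0],[0,0,0],1],[[0.1,0.3,0],[0,0,0],1],[[0.1,0.4,0],[0,0,0],1],[[0.1,0.5,0],[0,0,0],1],[[0.1,0.5,0],[0,0,0],1],[[0.1,0.5,0],[0,0,0],1]]' | grep -E 'pos|force'
```

```text
eef_pos: [503.3, -79.3, 80.4]
force: [0.3, 0.7, 5.2]
```

```bash
python3 -m jog '[[[0,0.1,0],[0,0,0],1],[[0,0.1,0],[0,0,0],1],[[0,0.2,0],[0,0,0],1],[[0.1,0.3,0],[0,0,0],1],[[0.1,0.4,0],[0,0,0],1],[[0.1,0.5,0],[0,0,0],1],[[0.1,0.5,0],[0,0,0],1],[[0.1,0.5,0],[0,0,0],1]]' | grep -E 'pos|force'
```

```text
eef_pos: [503.4, -79.0, 80.4]
force: [-0.2, -1.2, 4.7]
```

```bash
python3 -m jog '[[[0,0.1,0],[0,0,0],1],[[0,0.1,0],[0,0,0],1],[[0,0.2,0],[0,0,0],1],[[0.1,0.3,0],[0,0,0],1],[[0.1,0.4,0],[0,0,0],1],[[0.1,0.5,0],[0,0,0],1],[[0.1,0.5,0],[0,0,0],1],[[0.1,0.5,0],[0,0,0],1]]' | grep -E 'pos|force'
```

```text
eef_pos: [503.5, -78.7, 80.4]
force: [-0.1, -1.6, 5.8]
```

```bash
python3 -m jog '[[[0,0.1,0],[0,0,0],1],[[0,0.2,0],[0,0,0],1],[[0,0.3,0],[0,0,0],1],[[0.1,0.4,0],[0,0,0],1],[[0.1,0.5,0],[0,0,0],1],[[0.1,0.6,0],[0,0,0],1],[[0.1,0.6,0],[0,0,0],1],[[0.1,0.6,0],[0,0,0],1]]' | grep -E 'pos|force'
```

```text
eef_pos: [503.5, -78.3, 80.4]
force: [-0.7, -2.7, 5.8]
```

```bash
python3 -m jog '[[[0,0.2,0],[0,0,0],1],[[0,0.3,0],[0,0,0],1],[[0,0.4,0],[0,0,0],1],[[0.1,0.5,0],[0,0,0],1],[[0.1,0.6,0],[0,0,0],1],[[0.1,0.7,0],[0,0,0],1],[[0.1,0.7,0],[0,0,0],1],[[0.1,0.7,0],[0,0,0],1]]' | grep -E 'pos|force'
```

```text
eef_pos: [503.6, -77.9, 80.4]
force: [-0.3, -5.6, 5.8]
```

```bash
python3 -m jog '[[[0,-0.2,0],[0,0,0],1],[[-0.1,-0.4,0],[0,0,0],1],[[-0.1,-0.6,0],[0,0,0],1],[[-0.2,-0.8,0],[0,0,0],1],[[-0.2,-1,0],[0,0,0],1],[[-0.2,-1,0],[0,0,0],1],[[-0.2,-1,0],[0,0,0],1],[[-0.2,-1,0],[0,0,0],1]]' | grep -E 'pos|force|grip'; python3 - <<'E'
from h import *
for _ in range(4):
    p=capture("top");s=sensors.sense();print(s["eef_pos"].round(2),s["force"].round(2),s["grip_width"])
q=capture("scene")
b=cv2.resize(q["color"][140:250,205:345],None,fx=5,fy=5,interpolation=2);cv2.imwrite("pics/end.png",b)
E
```

```text
eef_pos: [503.5, -78.2, 80.4]
force: [0.1, -1.2, 5.4]
grip_width: 0.156
[503.53 -78.24  80.42] [ 0.84 -1.34  5.52] 0.15674582485150312
[503.54 -78.26  80.42] [ 0.31 -1.78  4.74] 0.15895990268013918
[503.53 -78.22  80.39] [ 1.35 -1.47  6.  ] 0.15818584789077905
[503.53 -78.22  80.4 ] [ 0.41 -0.52  5.54] 0.15251388866716584
```

View pics/end.png

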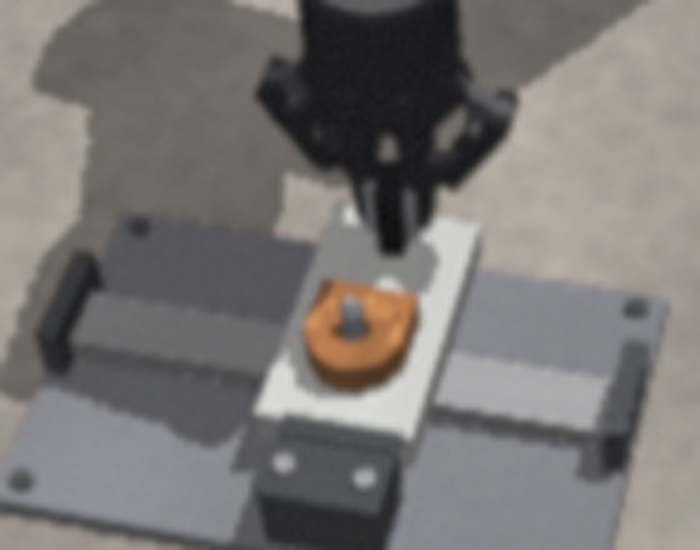

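```bash
python3 -c "
from rig import ctrl
ctrl.finish_job()"
```

```text
the job is handed in; nothing more can be done
```

The job is handed in: the brown bored heel is threaded flat on the post and released, and the gripper is still holding the handle with the carriage in the notch.

- **Heel:** Lowering it onto the post stopped with about 9 N of contact, at the height expected for it lying flat on the carriage. After I let go, its top measured 76.7 mm against the 76 mm expected.
- **Notch:** As the carriage slid along the rail, the ball resisted with about 8 N from tool y ≈ −92 mm. The resistance faded near −85 mm, then the ball drew the carriage on at up to 3.6 N. The force turned to −5.6 N just past the notch, at y = −77.9 mm. I then eased back slightly.
- **Final state:** At the last readings the tool stood still at y = −78.2 mm with about 1.3 N residual, which is within the carriage's friction. My estimate of the notch centre is −78.3 to −79 mm. The gripper opening read about 13 mm, consistent with the 14 mm handle still held.
- **Disagreements:** The pull I felt was smaller than the stated 6 N. The two cameras differed by 2–3 mm on the post and handle, so I used a compromise position, and it fitted.
- **Rest of the bench:** The last picture shows the carriage beside the index block. I did not go near the other things on the bench, but I did not check each one again at the end.

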